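# Register a walnut blank against fence and stop

### The job

Register the walnut blank in the fence station: with the fingertips, push it back until its long edge lies flat against the aluminium fence, and only then slide it along the fence until its end butts against the wooden stop block. Just push it along the board, never lift, tip or pick it up, and leave the tin, the little bow-tie key, the glue bottle and the mallet where they are. Back off at the end so that the blank stays seated against both.

Things in the scene. Friction and masses are not known exactly. Their poses are not given: they have to be found in the camera images.
- jig: Fixed fence station: plywood base board 320 (x) by 540 (y) by 12 mm thick, with a straight aluminium fence on its far part. Origin under the board on the table (z = 0); x towards the fence, y along it. Fence: working face, looking to the robot, is the plane x = +100 mm; y from -260 to 260 mm; top 52 mm above the table. Pose varies, yaw up to 0.15 rad.
- stop: Fixed light hardwood stop block, 60 (x) by 40 (y) by 48 mm high, small black knob behind it. Stands on the board, its back on the fence face, at either end of the fence (170 to 200 mm from the middle). Origin at board-top height on the fence face, mid-way along its 40 mm; axes as the station's. Butt against its face that looks to the fence's middle, 20 mm from the origin along y.
- clamp: A steel hold-down clamp, open, arm swung to the back, fixed on top of the fence at the end opposite the stop block. Origin on the fence's face line at the board's top, axes parallel to the station's. It lies wholly behind the fence's face, reaching 76 mm above the board. Not to be used.
- blank: Loose flat walnut blank 90 (x) by 140 (y) by 28 mm thick, 0.25 kg, pale band along the long edge near the robot. Lies on the board before the fence, askew up to 0.25 rad. Origin: centre of its underside; x towards the fence. Seated, origin is 45 mm from the fence face and 70 mm from the stop's face. Slides under 1 to 4 N; if it jams askew on the fence, push its lagging end.
- tin: Low round wax tin, 66 mm across, 40 mm high, loose on the near left part of the base board; origin at the centre of its underside. Leave alone.
- key: Small walnut bow-tie key, 72 by 36 by 16 mm, loose on the near right part of the base board; origin at the centre of its underside. Leave alone.
- glue: Glue bottle, 56 mm across, 170 mm high, standing on the table left of the base board; origin at the centre of its underside. Leave alone.
- mallet: Wooden mallet lying on the table right of the base board, about 275 mm long (x) with a head 120 mm wide and 50 mm high, its head away from the robot; origin on its underside. Leave alone.
Mind the look-alikes: they are no part of the job. There is more than one size of the blank; the job needs the smallest.

How it is judged (in metres and radians):
On the way:
1. the blank lies flat against the fence, not yet at the stop block (x of blank in the frame of jig between 0.0525 and 0.058 m and angle between the y axis of blank and the y axis of jig, either way round below 0.025 rad and (y of blank in the frame of stop above 0.1 m or y of blank in the frame of stop below -0.1 m)), for 0.2 s.
At the end, for the whole second after the job is handed in: The blank lies on the board at rest, its long edge within 2.5 mm of the fence face and parallel to it within 0.025 rad, and its end within 3.5 mm of the stop block (x of blank in the frame of jig between 0.0525 and 0.058 m and angle between the y axis of blank and the y axis of jig, either way round below 0.025 rad and y of blank in the frame of stop between -0.0935 and 0.0935 m and height (world z) of blank below 0.016 m and linear speed of blank below 0.01 m/s); the robot touches nothing.
It fails at once if the blank is lifted or tipped (height (world z) of blank above 0.022 m or angle between blank's own z axis and vertical above 0.12 rad).
It fails at once if the tin is moved more than 15 mm (distance of tin from where it was at the start of the episode above 0.015 m).
It fails at once if the key is moved more than 15 mm (distance of key from where it was at the start of the episode above 0.015 m).
It fails at once if the glue is moved more than 15 mm (distance of glue from where it was at the start of the episode above 0.015 m).
It fails at once if the mallet is moved more than 15 mm (distance of mallet from where it was at the start of the episode above 0.015 m).
It also fails if it takes over 58 s, if anything falls off the work surface, if the arm or the gripper's body presses on something with over 40 N, if the wrist force passes 120 N, or if a joint passes its speed limit or range.

### The arm

A 6-joint arm with a two-finger parallel gripper is mounted at the origin on the work surface. World frame = base frame: x ahead of the robot, y to its left, z up, the work surface at z = 0. Lengths are in mm, angles in rad, forces in N, time in s.
With the tool pointing down it reaches from about 300 to 775 mm from the base axis. Payload 14.6 kg.
Tool frame: the origin (TCP) lies on the centre line of the jaws, within the pads' length; the fingertips stand 19 mm ahead of it and the grasp point (between the pads) is the TCP (bot.tip_reach is the distance from the TCP to the fingertips, in mm); z points along the fingers, y is the line along which they close (so a half turn about z gives the same grasp; the last joint's range is limited). The gripper opens to 85 mm and grips with 20 to 120 N. Pads are 22 mm wide; open, the fingers measure 114 mm over their backs; the gripper's body (76 mm by 85 mm) begins 54 mm behind the grasp point. The pads swing forward as they close: fully open they stand 13 mm farther back than shut.
Start: joints at [1.228, 0.3, 1.521, -0, 1.321, -0.067], TCP at [149.772, 529.205, 250.281] pointing down, gripper open.
Joint ranges: [-3.03, 3.03], [-0.79, 2.21], [0.23, 2.52], [-1.04, 4.18], [0, 3.07], [-2.55, 2.55]. Speed limits (rad/s): [2.22, 2.22, 2.57, 3.14, 3.14, 3.14].

### API

Orientations are given as a unit quaternion [w, x, y, z].
In Python, from rig import bot gives the robot as it stands. Calls block until the motion is done:
- bot.move_to(position, orientation): joint-space move of the TCP to a pose.
- bot.servo_line(position, attitude=None, speed=150, until_force=None): straight line of the TCP; attitude=None keeps the orientation; speed is the mean speed in mm/s. With until_force (N) it stops when the force on the tool has changed by that much, and returns True; else False.
- bot.move_joints(angles): joint-space move.
- bot.move_gripper(opening, grip_force=None): finger opening in mm; grip_force is the grip in N (None keeps the last); returns when the fingers have stopped.
- bot.dwell(seconds).
- bot.ik(position, orientation): joint angles nearest the present ones, or None.
- bot.read_state(): the state.
- bot.read_camera(name): name is "scene" or "top" or "wrist"; returns a dict with "image" (420x560x3 uint8, blue, green, red), "depth" (420x560 float32, mm along the optical axis (not along the pixel's ray), 0 where there is no reading), "fovy" (degrees; the focal length in pixels is half the picture's height over the tangent of half this angle, whatever the lens; pixels are square), "cx", "cy" (the principal point, pixels), "eye" and "attitude" of the camera in the world; the wrist camera has in their place "mount" (4x4, takes a point from camera to tool coordinates, whose origin is the TCP and whose axes are the flange's). Camera axes: x right, y down, z forward; pixel columns grow to the right and rows downward; lengths in mm; the calibration is good to about 2 mm. A picture is of the moment at which its call begins: read the wrist's pose just before it.
A pose or a line that the arm cannot do raises bot.MotionError and nothing moves.
- bot.finish_job(): hands the job in; it is judged then, once.
The state is a dict: "clock": time; "joint_positions": joint angles; "qvel": joint speeds; "effort": joint torques, N m; "ee_pos": TCP position; "tool_rot": TCP orientation; "ft_force": force on the tool from outside, world axes, zero at the start; "moment": the same for the moment, N m; "grip_width": finger opening in mm; "grip_force": force on a finger pad.
Only numpy, scipy, OpenCV 4.12 (cv2) and the standard library are available. Lean on these libraries where they do the work, as an engineer would, in place of code of your own. Each camera call takes 0.05 s, during which the arm holds its last target. There are 200 camera calls.

## Working session

There is one attempt and no reset: what is moved stays moved. The work goes in short steps, each a Python script; the robot and the scene stay as the last script left them, time stands still between calls to the robot, and variables do not carry over. Pictures are saved under pics/ and viewed, at most 10 in all, crops included, and the job is handed in when it is done.

```bash
ls; mkdir -p pics
python3 - <<'E'
from rig import bot
import cv2,pickle
d={n:bot.read_camera(n) for n in("scene","top")}
pickle.dump(d,open('cam.pkl','wb'))
for n in d:
    cv2.imwrite(f'pics/{n}0.png',d[n]['image']); print(n,d[n]['eye'],d[n]['attitude'],d[n]['fovy'],d[n]['cx'],d[n]['cy'])
print(bot.read_state())
E
```

```text
pics
scene [1318.81201847 -293.58814627  660.4556762 ] [-0.38772497  0.71364219  0.5156076  -0.27300728] 55.14973847170429 278.0458188397801 210.98555901274653
top [ 214.99923875   -3.75117735 1312.0023953 ] [ 0.07460941 -0.68262828  0.72262648 -0.07913931] 43.29994521453249 279.2641279601975 208.47872739512712
{'clock': 0.1, 'joint_positions': array([ 1.22840937e+00,  3.00394133e-01,  1.52149990e+00,  5.74936472e-06,
        1.32071770e+00, -6.66236387e-02]), 'qvel': array([-0.00105799, -0.00154484, -0.00275845,  0.00054369,  0.00223159,
        0.00076582]), 'effort': array([ 2.04125317e-03, -5.44376779e+01, -3.62364721e+01, -9.97012717e-05,
        3.16905549e-03,  2.14824672e-05]), 'ee_pos': array([149.70605824, 529.03927301, 249.79787169]), 'tool_rot': array([-1.06205599e-04,  1.37445878e-01,  9.90509147e-01, -4.98356078e-04]), 'ft_force': array([-0.96078382,  0.30863265, -1.81059221]), 'moment': array([0.02014513, 0.00179564, 0.02481578]), 'grip_force': 0.0, 'grip_width': 85.16155870098389}
```

View pics/top0.png

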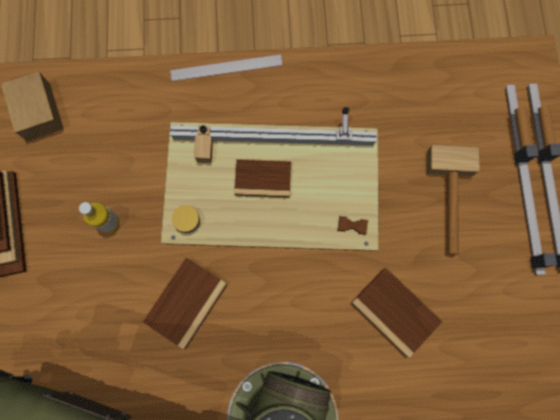

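View pics/scene0.png

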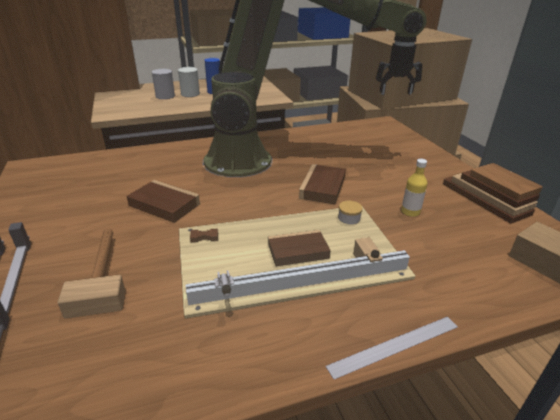

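The top view shows the board spanning (165..378, 123..250), with the fence along its top edge at row ~133. The stop is at the left (+y) end (203,147), the clamp at (345,122), the tin at (186,218) and the key at (352,226).

Blank candidates are (263,178) on the board, (186,303) and (397,312) on the table, and the stack at (5,220). The one on the board fits: it is the smallest, lies before the fence, and has its pale band towards the robot. I'll confirm that in a crop and measure.

```bash
cat > h.py <<'E'
import numpy as np,cv2
from scipy.spatial.transform import Rotation as R
def cast(c,px,z):
    px=np.atleast_2d(px).astype(float); f=c['image'].shape[0]/2/np.tan(np.radians(c['fovy'])/2)
    d=np.c_[(px[:,0]-c['cx'])/f,(px[:,1]-c['cy'])/f,np.ones(len(px))]
    q=c['attitude']; d=R.from_quat([q[1],q[2],q[3],q[0]]).apply(d)
    return (c['eye']+d*((z-c['eye'][2])/d[:,2])[:,None])[:,:2]
def big(m,box=None):
    k=np.zeros_like(m); x0,y0,x1,y1=box; k[y0:y1,x0:x1]=m[y0:y1,x0:x1]
    return max(cv2.findContours(k,cv2.RETR_EXTERNAL,cv2.CHAIN_APPROX_NONE)[0],key=cv2.contourArea)[:,0]
def rect(P):
    (c,s,a)=cv2.minAreaRect(P.astype(np.float32)); return np.round(c,1),np.round(s,1),round(a,2)
E
cat > m.py <<'E'
from h import *
import pickle
c=pickle.load(open('cam.pkl','rb'))['top']; im=c['image']; hsv=cv2.cvtColor(im,cv2.COLOR_BGR2HSV)
dark=((hsv[...,2]<105)*255).astype(np.uint8)
print('dark top',rect(cast(c,big(dark,(225,152,305,205)),40)))
print('key',rect(cast(c,big(dark,(330,210,375,242)),28)))
tin=((hsv[...,1]>150)*255).astype(np.uint8); print('tin',rect(cast(c,big(tin,(168,200,205,238)),52)))
for nm,p in dict(board=[(170,124),(377,128),(378,249),(163,243)]).items(): print(nm,cast(c,p,12).round(1))
al=((hsv[...,1]<60)&(hsv[...,2]>100)).astype(np.uint8)*255
# fence lower edge of aluminium: last row of low-sat per column
xs=np.array([x for x in range(220,335)]+list(range(355,372))); ys=np.array([np.flatnonzero(al[118:152,x]).max()+118.5 if al[118:152,x].any() else np.nan for x in xs])
ok=~np.isnan(ys); pf=np.polyfit(xs[ok],ys[ok],1); print('fence edge px',pf,np.std(ys[ok]-np.polyval(pf,xs[ok])))
print('fence @52',cast(c,[(175,np.polyval(pf,175)),(375,np.polyval(pf,375))],52).round(1),'@12',cast(c,[(175,np.polyval(pf,175)),(375,np.polyval(pf,375))],12).round(1))
print('col',[im[y,300].tolist() for y in range(122,150,2)])
big_=cv2.resize(im[112:262,150:400],None,fx=3.2,fy=3.2,interpolation=cv2.INTER_CUBIC)[:600]; cv2.imwrite('pics/crop1.png',big_)
E
python3 m.py
```

```text
dark top (array([585.7,  16.6]), array([135.1,  73. ]), 84.47)
key (array([ 446.1, -197.3]), array([67.4, 34.9]), 78.0)
tin (array([483.8, 216. ]), array([46.2, 60.3]), 68.37)
board [[ 744.   251.3]
 [ 702.3 -286.8]
 [ 386.  -258.5]
 [ 431.3  272.5]]
fence edge px [3.77346134e-02 1.28137148e+02] 0.9691743232539329
fence @52 [[ 698.3  231.3]
 [ 649.8 -269.4]] @12 [[ 713.6  238.7]
 [ 663.6 -277.8]]
col [[53, 95, 137], [52, 92, 131], [93, 135, 158], [121, 159, 174], [172, 177, 177], [157, 158, 156], [106, 107, 106], [174, 175, 172], [163, 166, 164], [78, 77, 74], [72, 73, 76], [85, 120, 132], [126, 171, 174], [133, 181, 182]]
```

View pics/crop1.png

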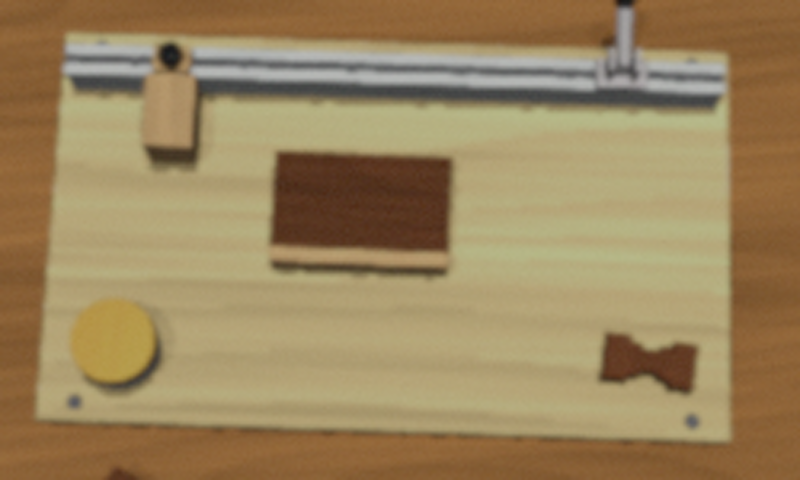

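The crop confirms the blank: it is the only walnut piece on the board before the fence, and smaller than the two on the table. Next I'll refine the edges and make the fence push, using two fingers spread along the near edge so the blank squares itself.

```bash
cat >> h.py <<'E'
def quat(psi):  # tool down, closing line (tool y) at world angle 90deg+psi
    a=np.pi/2+psi/2; return [0,np.cos(a),np.sin(a),0]
def fence(c):
    """x0,slope of fence face line x=x0+s*y, from bright-to-dark step of the top front edge (z=52)"""
    g=cv2.cvtColor(c['image'],cv2.COLOR_BGR2GRAY).astype(float); xs=np.r_[222:335,354:372]; ys=[]
    for x in xs:
        e=int(133+.03*(x-170)); d=np.diff(g[e:e+9,x]); k=np.clip(d.argmin(),1,len(d)-2); w=-d[k-1:k+2].clip(max=0)
        ys.append(e+.5+k+(w*[-1,0,1]).sum()/w.sum())
    P=cast(c,np.c_[xs,ys],52); s,x0=np.polyfit(P[:,1],P[:,0],1)
    ok=abs(P[:,0]-x0-s*P[:,1])<3; s,x0=np.polyfit(P[ok,1],P[ok,0],1); return x0,s,ok.mean()
E
cat > m2.py <<'E'
from h import *
import pickle
from rig import bot
c=pickle.load(open('cam.pkl','rb'))['top']; im=c['image']
x0,s,f=fence(c); print('fence x0,slope,ok',x0,s,f)
cr=lambda x,y:(x/3.2+150-.34,y/3.2+112-.34)
print('blank top',cast(c,[cr(276,153),cr(450,158),cr(447,255),cr(271,250)],40).round(1))
print('stop right face/left top',cast(c,[cr(196,78),cr(193,150),cr(143,148)],60).round(1))
psi=-np.arctan(s)
for p,q in [((480,20,200),quat(psi)),((600,-120,200),quat(psi+np.pi/2)),((600,-120,200),quat(psi-np.pi/2)),((600,100,36),quat(psi+np.pi/2))]: print(bot.ik(p,q))
print(bot.tip_reach)
E
python3 m2.py
```

```text
fence x0,slope,ok 677.2038116139927 0.08914632218016064 1.0
blank top [[628.4  81.6]
 [616.6 -54.6]
 [538.3 -47.5]
 [550.   88.5]]
stop right face/left top [[686.7 140.2]
 [628.  144.3]
 [631.8 182.8]]
[-3.46152059e-02  1.95817777e-01  1.77386080e+00 -4.44089210e-16
  1.17191408e+00 -1.51650024e+00]
None
[-2.57246707e-01  4.79160340e-01  1.39286163e+00 -4.44089210e-16
  1.26957068e+00 -1.68335416e-01]
None
19.0
```

```bash
cat > p1.py <<'E'
from h import *
from rig import bot
x0,s=677.2,.0891; psi=-np.arctan(s); n=np.array([np.cos(psi),np.sin(psi)]); t=np.array([-n[1],n[0]])
F=np.array([x0,0])          # point on fence face
P=lambda a,b,z:[*(F+a*n+b*t),z]   # a: ahead of face, b: along fence
b0=(np.array([583,17])-F)@t; print('blank b',b0)
bot.move_to(P(-195,b0,200),quat(psi))
print(bot.servo_line(P(-195,b0,36),speed=120,until_force=8), bot.read_state()['ee_pos'])
f0=bot.read_state()['ft_force']
r=bot.servo_line(P(-85,b0,36),speed=35,until_force=12); s_=bot.read_state()
print(r,s_['ee_pos'],'a',(s_['ee_pos'][:2]-F)@n,s_['ft_force']-f0,s_['clock'])
bot.dwell(.3); s_=bot.read_state(); print('a',(s_['ee_pos'][:2]-F)@n,s_['ft_force']-f0)
c=bot.read_camera('top'); sc=bot.read_camera('scene'); cv2.imwrite('pics/p1.png',cv2.vconcat([cv2.resize(c['image'][112:262,150:400],(500,300)),cv2.resize(sc['image'][190:310,160:420],(500,230))]))
E
python3 p1.py
```

```text
blank b 8.572818282900288
False [484.06655347  25.84691333  36.56981053]
True [575.925746    17.56679186  35.40132571] a -102.43365827717096 [1.50763571 0.4603262  0.28122459] 6.1
a -102.80182552348876 [ 0.62105236 -0.15752546  0.22189319]
```

View pics/p1.png

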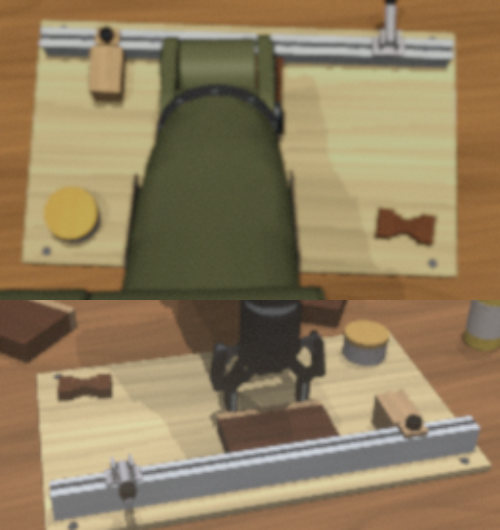

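The blank reached the fence where predicted (a = -102 against -101 mm) with a firm contact. In the lower view its far edge sits on the fence, around (270,445). I'll back off, check the alignment from above, and set up the end push.

```bash
cat > p2.py <<'E'
from h import *
from rig import bot
x0,s=677.2,.0891; psi=-np.arctan(s); n=np.array([np.cos(psi),np.sin(psi)]); t=np.array([-n[1],n[0]])
F=np.array([x0,0]); P=lambda a,b,z:[*(F+a*n+b*t),z]
b0=8.6; q=quat(psi-np.pi/2)
bot.servo_line(P(-125,b0,36),speed=80); bot.servo_line(P(-150,b0,140),speed=150)
bot.move_gripper(32)
bot.move_to(P(-47,b0-115,140),q)
c=bot.read_camera('top'); hsv=cv2.cvtColor(c['image'],cv2.COLOR_BGR2HSV)
sc=bot.read_camera('scene'); cv2.imwrite('pics/p2.png',cv2.vconcat([cv2.resize(c['image'][112:262,150:400],(500,300),interpolation=2),cv2.resize(sc['image'][190:310,160:420],(500,230),interpolation=2)]))
print(bot.read_state()['clock'],bot.read_state()['grip_width'])
E
python3 p2.py
```

```text
9.7 32.32263910466901
```

View pics/p2.png

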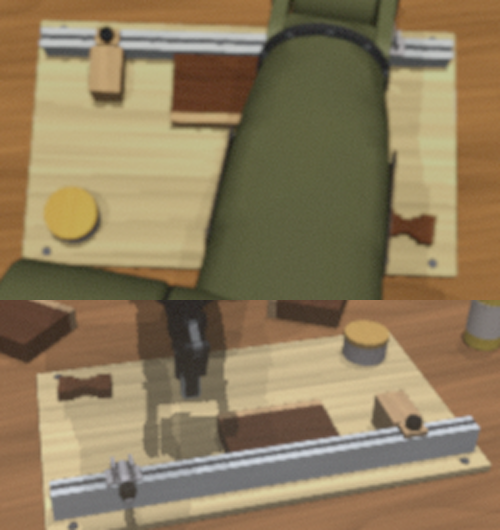

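The blank lies along the fence: its left end is at (173,90) and its near band runs parallel to the fence. The gripper is clear of its right end, so I'll push it along to the stop.

```bash
cat > p3.py <<'E'
from h import *
from rig import bot
x0,s=677.2,.0891; psi=-np.arctan(s); n=np.array([np.cos(psi),np.sin(psi)]); t=np.array([-n[1],n[0]])
F=np.array([x0,0]); P=lambda a,b,z:[*(F+a*n+b*t),z]
ab=lambda:np.round([(bot.read_state()['ee_pos'][:2]-F)@n,(bot.read_state()['ee_pos'][:2]-F)@t,bot.read_state()['ee_pos'][2]],1)
q=quat(psi-np.pi/2)
print(bot.servo_line(P(-47,-106,36),speed=100,until_force=8),ab())
r=bot.servo_line(P(-47,12,36),speed=35,until_force=12); print(r,ab(),bot.read_state()['ft_force'])
c=bot.read_camera('top'); sc=bot.read_camera('scene'); cv2.imwrite('pics/p3.png',cv2.vconcat([cv2.resize(c['image'][112:262,150:400],(500,300),interpolation=2),cv2.resize(sc['image'][190:310,160:420],(500,230),interpolation=2)]))
print(bot.read_state()['clock'])
E
python3 p3.py
```

```text
False [ -46.6 -106.    36.8]
True [-47.2 -10.6  35.7] [ 0.42177942 -2.65802768  2.63959323]
13.3833
```

View pics/p3.png

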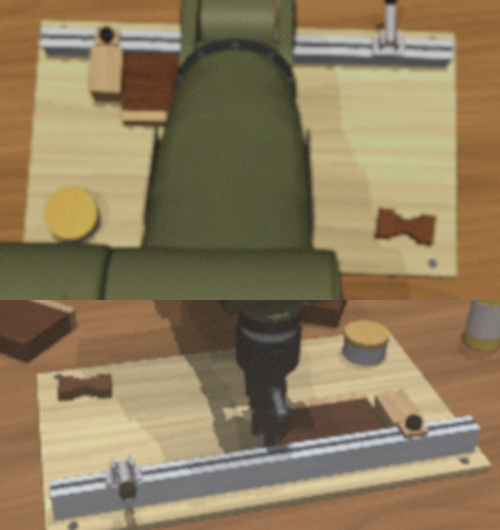

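The blank butts on the stop, with contact at b = -10.6 against the predicted -11. I'll finish with a gentle re-seat against the fence, then the end, back off and check.

```bash
cat > p4.py <<'E'
exec(open('p3.py').read().split("print(bot.servo")[0])
bot.servo_line(P(-47,-35,36),speed=80); bot.servo_line(P(-47,-40,130),speed=150)
bot.move_gripper(80); bot.move_to(P(-127,70,130),quat(psi))
print(bot.servo_line(P(-127,70,36),speed=100,until_force=8),ab())
print(bot.servo_line(P(-92,70,36),speed=30,until_force=10),ab())
bot.servo_line(P(-127,70,36),speed=80); bot.servo_line(P(-135,70,130),speed=150)
bot.move_gripper(32); bot.move_to(P(-47,-40,130),q)
print(bot.servo_line(P(-47,-40,36),speed=100,until_force=8),ab())
print(bot.servo_line(P(-47,0,36),speed=30,until_force=10),ab())
bot.servo_line(P(-47,-35,36),speed=80); bot.servo_line(P(-47,-40,150),speed=150)
bot.move_to(P(-150,-230,260),q)
c=bot.read_camera('top'); cv2.imwrite('pics/p4.png',cv2.resize(c['image'][112:262,150:400],(800,480),interpolation=2))
g=c['image'];print(bot.read_state()['clock'])
E
python3 p4.py
```

```text
False [-126.6   70.1   36.6]
True [-102.5   69.9   35.4]
False [-46.6 -40.   36.7]
True [-47.2 -10.6  35.7]
25.675
```

View pics/p4.png

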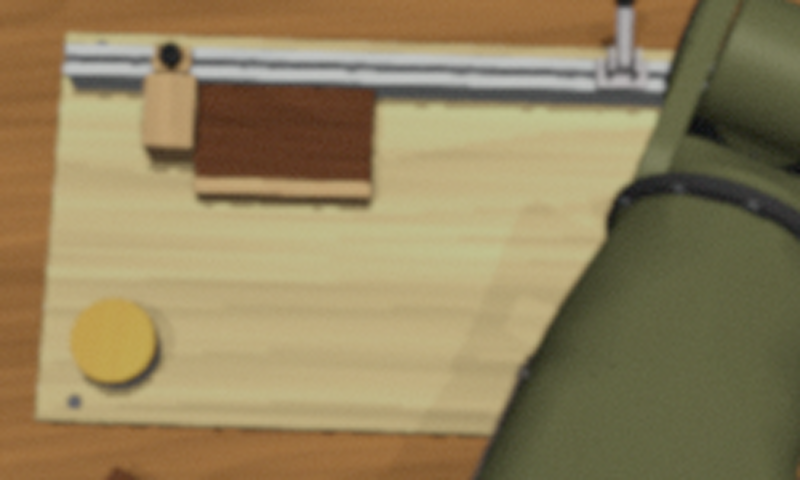

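The blank is seated: its left end is on the stop at (195,130), its back edge is on the fence at row ~88, and the tin has not moved. I'm handing the job in.

```bash
python3 -c "
from rig import bot
bot.dwell(.3); print(bot.finish_job())"
```

```text
the job is handed in; nothing more can be done
None
```

I pushed the walnut blank flat against the fence, slid it along to the stop block, backed off and handed the job in after about 26 s; the last picture shows it seated against both, but no verdict came back.

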